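# Sort the masala tins by their lid tags

## Task

Sort the five steel spice tins by the shape of the black tag on the lid: tins with a round tag are fresh and belong in the three-nest beech rack, tins with a bar tag are stale and go in the two-nest aluminium tray. One bar-tagged tin has been put in the rack by mistake and must come out to make room. Finish with one tin upright and sitting fully down in every nest, without knocking any tin over, and leave the other things on the counter where they are.

Things in the scene. Friction and masses are not known exactly. Their poses are not given: they have to be found in the camera images.
- round_a: steel spice tin, upright closed cylinder 56 mm diameter, 72 mm tall, with a 3 mm thick black tag on its flat lid (75 mm overall); 0.1 to 0.25 kg. Origin: centre of the underside, z up. ROUND tag: a disc 32 mm across. Starts in one of the three nests of the beech rack.
- round_b: steel spice tin, upright closed cylinder 56 mm diameter, 72 mm tall, with a 3 mm thick black tag on its flat lid (75 mm overall); 0.1 to 0.25 kg. Origin: centre of the underside, z up. ROUND tag: a disc 32 mm across. Starts in one of the three nests of the beech rack.
- bar_a: steel spice tin, upright closed cylinder 56 mm diameter, 72 mm tall, with a 3 mm thick black tag on its flat lid (75 mm overall); 0.1 to 0.25 kg. Origin: centre of the underside, z up. BAR tag: a straight bar 48 x 11 mm. Starts in one of the three nests of the beech rack.
- round_c: steel spice tin, upright closed cylinder 56 mm diameter, 72 mm tall, with a 3 mm thick black tag on its flat lid (75 mm overall); 0.1 to 0.25 kg. Origin: centre of the underside, z up. ROUND tag: a disc 32 mm across. Starts standing on the counter, among the canister, the tumbler and another tin.
- bar_b: steel spice tin, upright closed cylinder 56 mm diameter, 72 mm tall, with a 3 mm thick black tag on its flat lid (75 mm overall); 0.1 to 0.25 kg. Origin: centre of the underside, z up. BAR tag: a straight bar 48 x 11 mm. Starts standing on the counter, among the canister, the tumbler and another tin.
- rack: low beech rack fixed to the counter, 236 mm long (its x) and 84 mm wide (its y), with three square open-topped nests in a row along x, each 68 mm inside, 76 mm between centres; walls 8 mm thick, 22 mm high above the counter; nest floors 6 mm above it. It may stand left or right. Origin: centre of the underside.
- tray: low aluminium tray fixed to the counter, 156 mm long (its x) and 80 mm wide (its y), with two square open-topped nests in a row along x, each 72 mm inside, 76 mm between centres; walls 4 mm thick, 22 mm high above the counter; nest floors 6 mm above it. On the other side from the rack. Origin: centre of the underside.
- rack_nest0 (a point): centre of the floor of nest 0 of the rack (0 at its -x end, 2 at its +x end); axes as the rack's
- rack_nest1 (a point): centre of the floor of nest 1 of the rack (0 at its -x end, 2 at its +x end); axes as the rack's
- rack_nest2 (a point): centre of the floor of nest 2 of the rack (0 at its -x end, 2 at its +x end); axes as the rack's
- tray_nest0 (a point): centre of the floor of nest 0 of the tray (0 at its -x end, 1 at its +x end); axes as the tray's
- tray_nest1 (a point): centre of the floor of nest 1 of the tray (0 at its -x end, 1 at its +x end); axes as the tray's
- canister: bystander: green plastic canister with clip-on lid, 84 mm diameter (89 mm over the two clips), 128 mm tall, origin centre of underside
- tumbler: bystander: open steel tumbler without lid or tag, 68 mm diameter at the rim, 95 mm tall, origin centre of underside
- board: bystander: round beech chapati board, 200 mm diameter, 22 mm thick, at the far side; origin centre of underside
- pin: bystander: steel rolling pin lying on the board along its own x, 250 mm long, 34 mm diameter; origin under its middle
- saucer: bystander: white ceramic saucer, 140 mm diameter, 18 mm tall, origin centre of underside
- spatula: bystander: flat aluminium spatula, 260 mm long along its own x, lying on the counter
Not all that is in view belongs to the job. Leave any pink or red look-alike of the round_a alone. What is shaped like the bar_b but red is not meant.

How it is judged:
At the end, for the whole second after the job is handed in: All three round-tagged tins stand in the rack's nests and both bar-tagged tins in the tray's nests: each within 14 mm of a nest's centre, its underside within 5 mm of the nest floor, upright within 0.1 rad, at rest (((horizontal distance between round_a and rack_nest0 below 0.014 m and z of round_a in the frame of rack_nest0 below 0.005 m) or (horizontal distance between round_a and rack_nest1 below 0.014 m and z of round_a in the frame of rack_nest1 below 0.005 m) or (horizontal distance between round_a and rack_nest2 below 0.014 m and z of round_a in the frame of rack_nest2 below 0.005 m)) and angle between each of round_a, round_b, round_c, bar_a, bar_b's own z axis and vertical below 0.1 rad and linear speed of each of round_a, round_b, round_c, bar_a, bar_b below 0.02 m/s and ((horizontal distance between round_b and rack_nest0 below 0.014 m and z of round_b in the frame of rack_nest0 below 0.005 m) or (horizontal distance between round_b and rack_nest1 below 0.014 m and z of round_b in the frame of rack_nest1 below 0.005 m) or (horizontal distance between round_b and rack_nest2 below 0.014 m and z of round_b in the frame of rack_nest2 below 0.005 m)) and ((horizontal distance between round_c and rack_nest0 below 0.014 m and z of round_c in the frame of rack_nest0 below 0.005 m) or (horizontal distance between round_c and rack_nest1 below 0.014 m and z of round_c in the frame of rack_nest1 below 0.005 m) or (horizontal distance between round_c and rack_nest2 below 0.014 m and z of round_c in the frame of rack_nest2 below 0.005 m)) and ((horizontal distance between bar_a and tray_nest0 below 0.014 m and z of bar_a in the frame of tray_nest0 below 0.005 m) or (horizontal distance between bar_a and tray_nest1 below 0.014 m and z of bar_a in the frame of tray_nest1 below 0.005 m)) and ((horizontal distance between bar_b and tray_nest0 below 0.014 m and z of bar_b in the frame of tray_nest0 below 0.005 m) or (horizontal distance between bar_b and tray_nest1 below 0.014 m and z of bar_b in the frame of tray_nest1 below 0.005 m))); the robot touches nothing.
It fails at once if the canister, tumbler, board, rolling pin, saucer or spatula is shifted by more than 30 mm (distance of any of canister, tumbler, board, pin, saucer, spatula from where it was at the start of the episode above 0.03 m).
It fails at once if a tin is knocked over (tilted more than 0.8 rad) (angle between any of round_a, round_b, round_c, bar_a, bar_b's own z axis and vertical above 0.8 rad).
It also fails if it takes over 72 s, if anything falls off the work surface, if the arm or the gripper's body presses on something with over 40 N, if the wrist force passes 120 N, or if a joint passes its speed limit or range.

## Robot

A 7-joint arm with a two-finger parallel gripper is mounted at the origin on the work surface. World frame = base frame: x ahead of the robot, y to its left, z up, the work surface at z = 0. Lengths are in m, angles in rad, forces in N, time in s.
With the tool pointing down it reaches from about 0.425 to 0.925 m from the base axis. Payload 6.8 kg.
Tool frame: the origin (TCP) lies at the very end of the fingers, on their centre line; the grasp point (between the pads) lies 19 mm behind it; z points along the fingers, y is the line along which they close (so a half turn about z gives the same grasp; the last joint's range is limited). The gripper opens to 85 mm and grips with 20 to 120 N. Pads are 22 mm wide; open, the fingers measure 114 mm over their backs; the gripper's body (76 mm by 85 mm) begins 54 mm behind the grasp point. The pads swing forward as they close: fully open they stand 13 mm farther back than shut.
Start: joints at [-1.453, 0.477, 0.022, 1.555, -0.011, 1.109, -0.083], TCP at [0.151, 0.658, 0.231] pointing down, gripper open.
Joint ranges: [-2.96, 2.96], [-0.34, 2.1], [-1.41, 1.46], [0.24, 2.44], [-1.37, 4.51], [0.17, 1.92], [-2.96, 2.96]. Speed limits (rad/s): [2.39, 2.39, 3.14, 3.14, 3.14, 3.14, 3.14].

## Interface

Orientations are given as a rotation vector (axis times angle).
In Python, from bench import r gives the robot as it stands. The module is installed in compiled form; this text tells all that it offers.
- The arm moves only by the tool servo_tool, never from a script. Its argument "commands" is a list of rows, each a list of 7 numbers: the turn, a rotation vector about the world's x, y, z in degrees, then the shift along the world's x, y, z in mm, then the closure, from 0 (fully open) to 1 (shut). A call has 1 to 5 rows; each row is the pose to reach, as a shift and turn from the pose commanded when the call began; what a row does not reach only later rows make up. A row lasts 1/12 s, in which the tool goes at most 41.7 mm and 7.16 degrees, less where a joint would pass 70% of its speed; a pose out of reach is approached as far as the arm can. A call with a gripper value outside its range is refused whole. The fingers move at their own pace and stop on an object; "force" is the grip in N (left out, the last holds). Time passes only in rows, so rows that repeat a pose let the fingers close. It gives the time, the measured TCP pose, the force, the opening and the grip force at its end, in the units of the state.
- r.get_obs(): the state, without advancing time (a new reading comes with each control period).
- r.grab_frame(name): name is "side" or "top"; returns (picture, depth): 400x640x3 uint8, blue, green, red; 400x640 float32, m along the optical axis (not along the pixel's ray), 0 where there is no reading.
- r.camera_info(name): a dict with "vertical_fov" (degrees; the focal length in pixels is half the picture's height over the tangent of half this angle, whatever the lens; pixels are square), "cx", "cy" (the principal point, pixels), "cam_to_world" (4x4, takes a point from camera to world coordinates). Camera axes: x right, y up, looking along -z (the intrinsics and any distortion apply to the point x, -y, -z); pixel columns grow to the right and rows downward; lengths in m; the calibration is good to about 2 mm. A picture is of the moment at which its call begins. camera_info takes no time and is no camera call.
- r.hand_in(): hands the job in; it is judged then, once.
The state is a dict: "clock": time; "joints": joint angles; "qvel": joint speeds; "tau": joint torques, N m; "tcp_pos": TCP position; "orientation": TCP orientation; "contact_force": force on the tool from outside, world axes, zero at the start; "moment": the same for the moment, N m; "grip_width": finger opening in m; "gripper_force": force on a finger pad.
Only numpy, scipy, OpenCV 4.12 (cv2) and the standard library are available. Lean on these libraries where they do the work, as an engineer would, in place of code of your own. Each camera call takes 0.05 s, during which the arm holds its last target. There are 200 camera calls.

## Working session

There is one attempt and no reset: what is moved stays moved. The work goes in short steps, Python scripts to look and compute and a tool call to move; the robot and the scene stay as the last step left them, time stands still between calls to the robot, and variables do not carry over. Pictures are saved under pics/ and viewed, at most 10 in all, crops included, and the job is handed in when it is done.

Besides the shell and the picture viewer there is one more tool, called after "Emit:" as name([rows], argument=value, ...), one row to a line, values as JSON. servo_tool: Moves the arm, as the interface text tells. Its arguments: {"type":"object","properties":{"commands":{"type":"array"},"force":{"type":"number"}},"required":["commands"]}

```bash
mkdir -p pics
cat > h.py <<'E'
import numpy as np, cv2
from bench import r
def shot(name,tag):
    im,d=r.grab_frame(name); cv2.imwrite(f'pics/{tag}.png',im); np.save(f'pics/{tag}.npy',d); return im,d
def cam(name):
    c=r.camera_info(name); f=200/np.tan(np.radians(c['vertical_fov'])/2); return f,c['cx'],c['cy'],np.array(c['cam_to_world'])
def px2w(name,u,v,d=None,z=None):
    f,cx,cy,T=cam(name); k=np.array([(u-cx)/f,-(v-cy)/f,-1.])
    if z is not None:
        w=T[:3,:3]@k; d=(z-T[2,3])/w[2]
    return (T@np.r_[k*d,1])[:3]
E
python3 - <<'E'
from h import *
print(r.get_obs()); print(r.camera_info('top')); print(r.camera_info('side'))
shot('top','top1'); shot('side','side1')
E
```

```text
{'clock': 0.0, 'joints': array([-1.45310623,  0.47781114,  0.02238982,  1.55643723, -0.01151035,
        1.10929501, -0.08307549]), 'qvel': array([ 0.0001703 , -0.00111548, -0.0005456 , -0.00165588,  0.00071451,
        0.00230638,  0.00054815]), 'tau': array([-9.88805641e-05, -5.96472144e+01,  1.60794508e+00, -2.81192815e+01,
        1.24683027e-02,  9.61286947e-03, -2.04765161e-05]), 'tcp_pos': array([0.15102735, 0.65728907, 0.23032529]), 'orientation': array([-3.53915345e-01, -3.12153607e+00,  2.86040711e-03]), 'contact_force': array([-0.51645682, -0.10697384, -0.2880629 ]), 'moment': array([ 0.03304735,  0.01370875, -0.05632052]), 'gripper_force': 0.0, 'grip_width': 0.0854416479124793}
{'vertical_fov': 47.409209044154075, 'cx': 318.91120124744214, 'cy': 194.68542188944775, 'cam_to_world': array([[-2.04977317e-02,  9.90897321e-01, -1.33050149e-01,
         4.02629416e-01],
       [-9.99789448e-01, -2.01889687e-02,  3.66945038e-03,
         4.30020064e-02],
       [ 9.49903264e-04,  1.33097350e-01,  9.91102514e-01,
         1.22689904e+00],
       [ 0.00000000e+00,  0.00000000e+00,  0.00000000e+00,
         1.00000000e+00]])}
{'vertical_fov': 50.15866488324997, 'cx': 324.53751393896925, 'cy': 198.75022218909118, 'cam_to_world': array([[ 0.77662484,  0.42510289, -0.46491009, -0.02795207],
       [-0.6299625 ,  0.52283869, -0.5742708 , -0.63478335],
       [-0.0010512 ,  0.73886889,  0.67384839,  0.83589964],
       [ 0.        ,  0.        ,  0.        ,  1.        ]])}
```

View pics/top1.png

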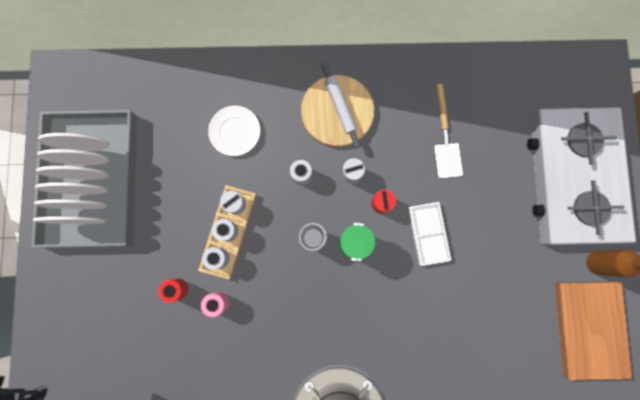

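View pics/side1.png

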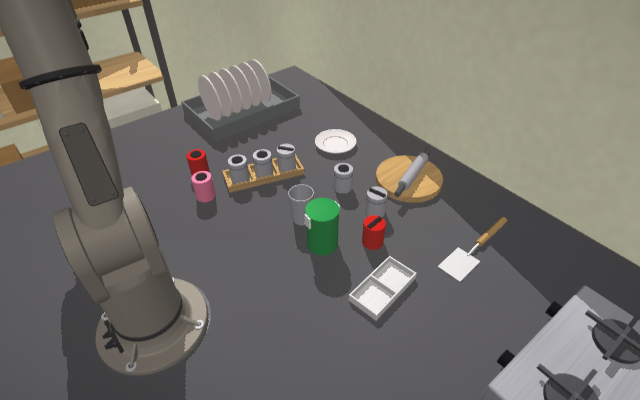

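Top view: the tins in the rack are at about (232,202) bar, (224,230) round and (214,258) round. On the counter, round_c is at (301,170) and bar_b at (354,169). The tray is at (430,234). Look-alikes to leave alone: red bar tin (384,201), red round (172,291), pink round (213,305), and the untagged tumbler (313,237). Next is a close crop to check this.

Run:
```python
from h import *
im=cv2.imread('pics/top1.png'); d=np.load('pics/top1.npy')
c=cv2.resize(im[130:290,195:462],None,fx=2.99,fy=3,interpolation=cv2.INTER_CUBIC); cv2.imwrite('pics/c1.png',c)
hsv=cv2.cvtColor(im,cv2.COLOR_BGR2HSV)
# points by depth height
v,u=np.mgrid[0:400,0:640]
f,cx,cy,T=cam('top'); P=np.stack([(u-cx)/f*d,-(v-cy)/f*d,-d,np.ones_like(d)],-1)@T.T
np.save('pics/P.npy',P)
for n,(a,b) in dict(rackbar=(232,202),rackmid=(224,230),racknear=(214,258),roundc=(301,170),barb=(354,169),redbar=(384,201),can=(358,241),tum=(313,237)).items():
    z=P[b,a,2]; R=14
    s=P[b-R:b+R,a-R:a+R]; m=(abs(s[...,2]-z)<.008)&(s[...,2]>.02)
    n_,lab=cv2.connectedComponents(m.astype(np.uint8)); m=lab==lab[R,R]
    pts=s[m][:,:2].astype(np.float32); (cc,rr)=cv2.minEnclosingCircle(pts)
    print(n,round(float(z),3),m.sum(),'mean',pts.mean(0).round(4),'circ',np.round(cc,4),round(rr,4))
for n,box in dict(rack=(198,257,185,280),tray=(405,456,198,270)).items():
    s=P[box[2]:box[3],box[0]:box[1]]; m=(s[...,2]>.012)&(s[...,2]<.03)
    if n=='rack': pass
    pts=s[m][:,:2].astype(np.float32); print(n,m.sum(),cv2.minAreaRect(pts), 'zmed',np.median(s[m][:,2]))
```

```text
rackbar 0.081 361 mean [0.5452 0.2638] circ [0.5455 0.2639] 0.0282
rackmid 0.08 376 mean [0.4738 0.2837] circ [0.474  0.2841] 0.0278
racknear 0.081 383 mean [0.4032 0.3075] circ [0.4029 0.3078] 0.0279
roundc 0.075 355 mean [0.6227 0.0865] circ [0.6232 0.0866] 0.0278
barb 0.074 359 mean [ 0.6237 -0.0504] circ [ 0.6246 -0.0502] 0.028
redbar 0.076 350 mean [ 0.5407 -0.1274] circ [ 0.5407 -0.1278] 0.0281
can 0.127 751 mean [ 0.437  -0.0512] circ [ 0.4361 -0.0507] 0.0412
tum 0.004 784 mean [0.4529 0.0574] circ [0.4529 0.0582] 0.0526
rack 920 ((0.472444623708725, 0.2850245237350464), (0.08538416028022766, 0.23589298129081726), 72.83372497558594) zmed 0.021078340540274465
tray 396 ((0.4564821720123291, -0.2505003809928894), (0.15607771277427673, 0.08168606460094452), 8.968485832214355) zmed 0.020496197330888588
```

View pics/c1.png

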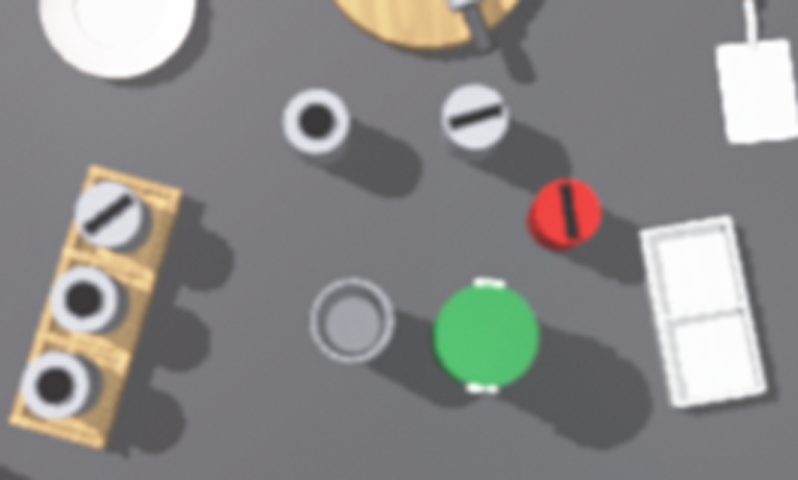

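Crop confirms: bar_a is in the far rack nest (crop 108,215), round_c at (316,121), bar_b at (475,117). The red bar tin (567,212) is the decoy and the tumbler has no tag. I'll start with bar_a.

Emit:
servo_tool([
  [0, 0, -1, 28, -28, 0, 0],
  [0, 0, -2, 56, -56, 0, 0],
  [0, 0, -3, 84, -84, 0, 0],
  [0, 0, -4, 112, -112, 0, 0],
  [0, 0, -4.2, 140, -140, 0, 0],
], force=40)

```text
clock: 0.52
tcp_pos: [0.292, 0.5161, 0.2309]
orientation: [-0.469, -3.106, 0.001]
contact_force: [0.8, -0.0, -0.0]
grip_width: 0.0853
gripper_force: 0.0
```

Emit:
servo_tool([
  [0, 0, 0, 28, -28, 0, 0],
  [0, 0, 0, 56, -56, 0, 0],
  [0, 0, 0, 84, -84, 0, 0],
  [0, 0, 0, 112, -112, 0, 0],
  [0, 0, 0, 140, -140, 0, 0],
])

```text
clock: 0.93
tcp_pos: [0.432, 0.3761, 0.2311]
orientation: [-0.468, -3.106, 0.0]
contact_force: [-0.0, 1.2, -0.1]
grip_width: 0.0855
gripper_force: 0.0
```

Emit:
servo_tool([
  [0, 0, 0, 28, -28, 0, 0],
  [0, 0, 0, 56, -56, 0, 0],
  [0, 0, 0, 84, -84, 0, 0],
  [0, 0, 0, 114, -113, 0, 0],
  [0, 0, 0, 114, -113, 0, 0],
])

```text
clock: 1.35
tcp_pos: [0.5512, 0.2554, 0.2314]
orientation: [0.487, 3.099, -0.006]
contact_force: [1.1, -1.2, -0.3]
grip_width: 0.0851
gripper_force: 0.0
```

```bash
cat > s.py <<'E'
from h import *
from scipy.spatial.transform import Rotation as R
def st(tx=None,ty=None,tz=None):
    o=r.get_obs(); M=R.from_rotvec(o['orientation']).as_matrix()
    print('t',round(o['clock'],2),'tcp',(o['tcp_pos']*1000).round(1),'yawY',round(np.degrees(np.arctan2(M[1,1],M[0,1])),2),'z',M[:,2].round(3),'q',o['joints'].round(2),'F',o['contact_force'].round(1),'w',round(o['grip_width']*1000,1),'g',round(o['gripper_force'],1))
    if tx is not None: print('shift',(np.array([tx,ty,tz])-o['tcp_pos']*1000).round(1))
if __name__=='__main__':
    import sys; st(*map(float,sys.argv[1:]))
E
python3 s.py 545.5 263.8 36
```

```text
t 1.35 tcp [551.2 255.4 231.4] yawY 72.16 z [ 0.004 -0.005 -1.   ] q [-0.72  0.37  0.23  1.74 -0.09  1.05  0.8 ] F [ 1.1 -1.2 -0.3] w 85.1 g 0.0
shift [  -5.7    8.4 -195.4]
```

Emit:
servo_tool([
  [0, 0, 0, 0, 0, -15, 0],
  [0, 0, 0, 0, 0, -45, 0],
  [0, 0, 0, 0, 0, -75, 0],
  [0, 0, 0, 0, 0, -105, 0],
  [0, 0, 0, 0, 0, -120, 0],
])

```text
clock: 1.77
tcp_pos: [0.5427, 0.264, 0.1074]
orientation: [-0.467, -3.102, 0.005]
contact_force: [-0.1, -0.1, 0.3]
grip_width: 0.0853
gripper_force: 0.0
```

```bash
python3 s.py 545.5 263.8 36
```

```text
t 1.77 tcp [542.7 264.  107.4] yawY 72.87 z [-0.005 -0.003 -1.   ] q [-0.7   0.51  0.19  1.84 -0.13  0.81  0.83] F [-0.1 -0.1  0.3] w 85.3 g 0.0
shift [  2.8  -0.2 -71.4]
```

Emit:
servo_tool([
  [0, 0, 0, 1, 0, -20, 0],
  [0, 0, 0, 1, 0, -40, 0],
  [0, 0, 0, 1, 0, -60, 0],
  [0, 0, 0, 1, 0, -75, 0],
  [0, 0, 0, 1, 0, -75, 0],
])

```text
clock: 2.18
tcp_pos: [0.5435, 0.2639, 0.0329]
orientation: [-0.467, -3.102, 0.006]
contact_force: [0.1, -0.4, -0.3]
grip_width: 0.0856
gripper_force: 0.0
```

Emit:
servo_tool([
  [0, 0, 0, 0, 0, 0, 0.3],
  [0, 0, 0, 0, 0, 0, 0.6],
  [0, 0, 0, 0, 0, 0, 1],
  [0, 0, 0, 0, 0, 0, 1],
  [0, 0, 0, 0, 0, 0, 1],
], force=40)

```text
clock: 2.6
tcp_pos: [0.547, 0.2652, 0.0377]
orientation: [0.468, 3.105, 0.002]
contact_force: [-0.5, -0.0, 5.0]
grip_width: 0.0552
gripper_force: 43.0
```

```bash
python3 s.py 545.5 263.8 36
```

```text
t 2.6 tcp [547.  265.2  37.7] yawY 72.85 z [ 0.002  0.001 -1.   ] q [-0.68  0.61  0.17  1.87 -0.16  0.67  0.85] F [-0.5 -0.   5. ] w 55.2 g 43.0
shift [-1.5 -1.4 -1.7]
```

Emit:
servo_tool([
  [0, 0, 0, 0, 0, 15, 1],
  [0, 0, 0, 0, 0, 45, 1],
  [0, 0, 0, 0, 0, 80, 1],
  [0, 0, 0, 0, 0, 115, 1],
  [0, 0, 0, 0, 0, 150, 1],
])

```text
clock: 3.02
tcp_pos: [0.5455, 0.2646, 0.1878]
orientation: [-0.468, -3.106, 0.001]
contact_force: [0.9, 0.2, -1.7]
grip_width: 0.0552
gripper_force: 43.1
```

Emit:
servo_tool([
  [0, 0, 3, 0, -15, 10, 1],
  [0, 0, 6, -3, -45, 10, 1],
  [0, 0, 9, -6, -80, 10, 1],
  [0, 0, 12, -9, -118, 10, 1],
  [0, 0, 15, -12, -156, 10, 1],
])

```text
clock: 3.43
tcp_pos: [0.5333, 0.1076, 0.1965]
orientation: [0.053, 3.141, 0.0]
contact_force: [1.9, -0.1, -2.5]
grip_width: 0.0551
gripper_force: 43.1
```

```bash
python3 s.py 494 -244.6 38
```

```text
t 3.43 tcp [533.3 107.6 196.5] yawY 88.08 z [ 0.  0. -1.] q [-0.49  0.3   0.21  1.92 -0.08  0.93  1.3 ] F [ 1.9 -0.1 -2.5] w 55.1 g 43.1
shift [ -39.3 -352.2 -158.5]
```

Emit:
servo_tool([
  [0, 0, 2, -4, -38, 0, 1],
  [0, 0, 4, -8, -76, 0, 1],
  [0, 0, 6, -12, -114, 0, 1],
  [0, 0, 8, -16, -152, 0, 1],
  [0, 0, 10, -20, -190, 0, 1],
])

```text
clock: 3.85
tcp_pos: [0.5133, -0.0828, 0.1965]
orientation: [-0.218, 3.134, 0.0]
contact_force: [1.4, 0.2, -2.0]
grip_width: 0.0553
gripper_force: 43.1
```

Emit:
servo_tool([
  [0, 0, 0.5, -4, -38, 0, 1],
  [0, 0, 0.9, -8, -76, 0, 1],
  [0, 0, 0.9, -13, -114, 0, 1],
  [0, 0, 0.9, -17, -145, 0, 1],
  [0, 0, 0.9, -19, -162, 0, 1],
])

```text
clock: 4.27
tcp_pos: [0.4933, -0.2478, 0.1967]
orientation: [0.232, -3.133, 0.003]
contact_force: [-0.1, -0.5, -2.0]
grip_width: 0.0551
gripper_force: 43.1
```

Emit:
servo_tool([
  [0, 0, 0, 0, 0, -10, 1],
  [0, 0, 0, 0, 0, -30, 1],
  [0, 0, 0, 0, 0, -55, 1],
  [0, 0, 0, 0, 0, -80, 1],
  [0, 0, 0, 0, 0, -100, 1],
])

```text
clock: 4.68
tcp_pos: [0.4945, -0.2419, 0.0946]
orientation: [0.241, -3.131, -0.002]
contact_force: [-0.3, -0.8, -2.3]
grip_width: 0.055
gripper_force: 43.1
```

```bash
python3 s.py 494 -244.6 38
```

```text
t 4.68 tcp [ 494.5 -241.9   94.6] yawY 98.8 z [-0.001  0.001 -1.   ] q [ 0.11  0.46  0.3   1.99 -0.2   0.72  2.25] F [-0.3 -0.8 -2.3] w 55.0 g 43.1
shift [ -0.5  -2.7 -56.6]
```

Emit:
servo_tool([
  [0, 0, 0, 0, -1, -15, 1],
  [0, 0, 0, 0, -1, -30, 1],
  [0, 0, 0, 0, -1, -44, 1],
  [0, 0, 0, 0, -1, -52, 1],
  [0, 0, 0, 0, -1, -57, 1],
])

```text
clock: 5.1
tcp_pos: [0.4946, -0.2431, 0.0382]
orientation: [0.241, -3.131, -0.002]
contact_force: [0.2, -0.3, -1.8]
grip_width: 0.0549
gripper_force: 43.1
```

Emit:
servo_tool([
  [0, 0, 0, 0, 0, 0, 1],
  [0, 0, 0, 0, 0, 0, 1],
])

```text
clock: 5.27
tcp_pos: [0.4954, -0.244, 0.0396]
orientation: [-0.24, 3.132, -0.0]
contact_force: [0.2, 0.1, -1.0]
grip_width: 0.0554
gripper_force: 43.3
```

```bash
python3 s.py 494 -244.6 37
```

```text
t 5.27 tcp [ 495.4 -244.    39.6] yawY 98.77 z [ 0. -0. -1.] q [ 0.14  0.55  0.26  2.01 -0.24  0.61  2.28] F [ 0.2  0.1 -1. ] w 55.4 g 43.3
shift [-1.4 -0.6 -2.6]
```

Emit:
servo_tool([
  [0, 0, 0, 0, 0, -1.5, 1],
  [0, 0, 0, 0, 0, -3, 1],
  [0, 0, 0, 0, 0, -3, 1],
])

```text
clock: 5.52
tcp_pos: [0.4959, -0.2444, 0.0377]
orientation: [-0.24, 3.131, -0.0]
contact_force: [-2.0, 0.6, 5.3]
grip_width: 0.0552
gripper_force: 43.8
```

Emit:
servo_tool([
  [0, 0, 0, 0, 0, 0, 0.5],
  [0, 0, 0, 0, 0, 1, 0],
  [0, 0, 0, 0, 0, 2, 0],
  [0, 0, 0, 0, 0, 2, 0],
  [0, 0, 0, 0, 0, 2, 0],
])

```text
clock: 5.93
tcp_pos: [0.4954, -0.2442, 0.0386]
orientation: [-0.24, 3.132, -0.0]
contact_force: [-0.2, -0.2, -0.5]
grip_width: 0.0856
gripper_force: 0.0
```

Emit:
servo_tool([
  [0, 0, 0, 0, 0, 15, 0],
  [0, 0, 0, 0, 0, 45, 0],
  [0, 0, 0, 0, 0, 80, 0],
  [0, 0, 0, 0, 0, 115, 0],
  [0, 0, 0, 0, 0, 150, 0],
])

```text
clock: 6.35
tcp_pos: [0.4947, -0.2441, 0.1897]
orientation: [0.24, -3.132, -0.0]
contact_force: [1.8, -0.1, 0.4]
grip_width: 0.0854
gripper_force: 0.0
```

```bash
python3 s.py 624.2 -50.3 31
```

```text
t 6.35 tcp [ 494.7 -244.1  189.7] yawY 98.75 z [-0.001  0.    -1.   ] q [ 0.07  0.33  0.34  1.91 -0.14  0.92  2.2 ] F [ 1.8 -0.1  0.4] w 85.4 g 0.0
shift [ 129.5  193.8 -158.7]
```

Emit:
servo_tool([
  [0, 0, 0, 10, 15, 0, 0],
  [0, 0, 0, 30, 45, 0, 0],
  [0, 0, 0, 50, 75, 0, 0],
  [0, 0, 0, 70, 105, 0, 0],
  [0, 0, 0, 90, 135, 0, 0],
])

```text
clock: 6.77
tcp_pos: [0.5858, -0.1077, 0.1885]
orientation: [-0.239, 3.132, 0.0]
contact_force: [0.9, -0.6, -0.2]
grip_width: 0.0855
gripper_force: 0.0
```

Emit:
servo_tool([
  [0, 0, 0, 20, 30, 0, 0],
  [0, 0, 0, 33, 50, 0, 0],
  [0, 0, 0, 39, 59, 0, 0],
  [0, 0, 0, 39, 59, 0, 0],
])

```text
clock: 7.1
tcp_pos: [0.6251, -0.0469, 0.1878]
orientation: [-0.247, 3.132, 0.002]
contact_force: [0.1, -0.3, -0.7]
grip_width: 0.0855
gripper_force: 0.0
```

Emit:
servo_tool([
  [0, 0, 0, 0, 0, -15, 0],
  [0, 0, 0, 0, 0, -40, 0],
  [0, 0, 0, 0, 0, -65, 0],
  [0, 0, 0, 0, 0, -80, 0],
  [0, 0, 0, 0, 0, -80, 0],
])

```text
clock: 7.52
tcp_pos: [0.6204, -0.0527, 0.1049]
orientation: [0.235, -3.126, 0.001]
contact_force: [-1.0, 0.9, -1.1]
grip_width: 0.0856
gripper_force: 0.0
```

Run:
```python
from s import *
st(624.2,-50.3,31)
im,d=shot('side','s2'); cv2.imwrite('pics/s2c.png',cv2.resize(im[120:320,250:510],None,fx=3,fy=3))
```

```text
t 7.52 tcp [620.4 -52.7 104.9] yawY 98.59 z [-0.007 -0.001 -1.   ] q [-0.2   0.54  0.25  1.8  -0.17  0.83  1.86] F [-1.   0.9 -1.1] w 85.6 g 0.0
shift [  3.8   2.4 -73.9]
```

View pics/s2c.png

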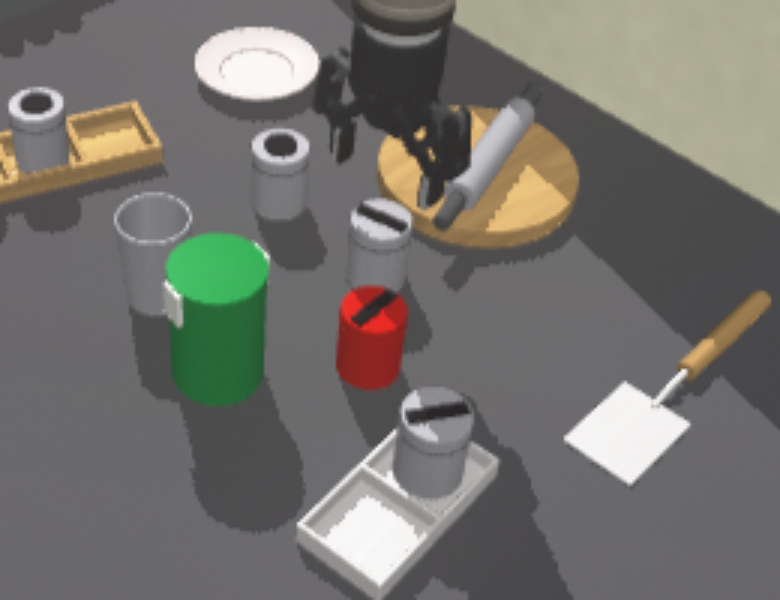

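bar_a sits upright in the far tray nest (crop 435,440), and the gripper is above bar_b (380,240). The pin, red tin and canister have not moved. Descending onto bar_b.

Emit:
servo_tool([
  [0, 0, 0, 1, 0, -20, 0],
  [0, 0, 0, 1, 0, -40, 0],
  [0, 0, 0, 1, 0, -60, 0],
  [0, 0, 0, 1, 0, -77, 0],
  [0, 0, 0, 1, 0, -77, 0],
])

```text
clock: 7.98
tcp_pos: [0.6234, -0.0514, 0.0298]
orientation: [0.238, -3.129, 0.001]
contact_force: [-0.6, -0.2, 0.1]
grip_width: 0.0852
gripper_force: 0.0
```

Emit:
servo_tool([
  [0, 0, 0, 0, 0, 0, 0.3],
  [0, 0, 0, 0, 0, 0, 0.6],
  [0, 0, 0, 0, 0, 0, 1],
  [0, 0, 0, 0, 0, 0, 1],
  [0, 0, 0, 0, 0, 0, 1],
])

```text
clock: 8.4
tcp_pos: [0.6267, -0.0507, 0.0336]
orientation: [-0.239, 3.129, -0.001]
contact_force: [-0.3, -1.6, 6.1]
grip_width: 0.055
gripper_force: 42.6
```

```bash
python3 s.py 419 -256.4 38
```

```text
t 8.4 tcp [626.7 -50.7  33.6] yawY 98.73 z [ 0.004 -0.    -1.   ] q [-0.18  0.65  0.22  1.82 -0.21  0.69  1.88] F [-0.3 -1.6  6.1] w 55.0 g 42.6
shift [-207.7 -205.7    4.4]
```

Emit:
servo_tool([
  [0, 0, 0, 0, 0, 15, 1],
  [0, 0, 0, 0, 0, 45, 1],
  [0, 0, 0, 0, 0, 80, 1],
  [0, 0, 0, 0, 0, 115, 1],
  [0, 0, 0, 0, 0, 150, 1],
])

```text
clock: 8.82
tcp_pos: [0.6248, -0.0503, 0.1836]
orientation: [-0.24, 3.132, -0.0]
contact_force: [0.1, -0.2, -1.1]
grip_width: 0.0551
gripper_force: 42.7
```

Emit:
servo_tool([
  [0, 0, 0, -10, -10, 10, 1],
  [0, 0, 0, -33, -33, 10, 1],
  [0, 0, 0, -60, -60, 10, 1],
  [0, 0, 0, -87, -87, 10, 1],
  [0, 0, 0, -114, -114, 10, 1],
])

```text
clock: 9.23
tcp_pos: [0.5098, -0.165, 0.1922]
orientation: [-0.241, 3.131, -0.0]
contact_force: [-0.2, -1.4, -0.9]
grip_width: 0.0551
gripper_force: 42.7
```

Emit:
servo_tool([
  [0, 0, 0, -27, -27, 0, 1],
  [0, 0, 0, -54, -54, 0, 1],
  [0, 0, 0, -76, -76, 0, 1],
  [0, 0, 0, -88, -88, 0, 1],
  [0, 0, 0, -91, -91, 0, 1],
])

```text
clock: 9.65
tcp_pos: [0.417, -0.2581, 0.1921]
orientation: [-0.231, 3.133, -0.001]
contact_force: [0.4, 1.0, -2.1]
grip_width: 0.0552
gripper_force: 42.7
```

Emit:
servo_tool([
  [0, 0, 0, 0, 0, -5, 1],
  [0, 0, 0, 0, 0, -20, 1],
  [0, 0, 0, 0, 0, -40, 1],
  [0, 0, 0, 0, 0, -55, 1],
  [0, 0, 0, 0, 0, -55, 1],
])

```text
clock: 10.07
tcp_pos: [0.4197, -0.2527, 0.1337]
orientation: [0.244, -3.128, -0.004]
contact_force: [0.1, 0.6, -1.8]
grip_width: 0.0553
gripper_force: 42.8
```

```bash
python3 s.py 419 -256.4 38
```

```text
t 10.07 tcp [ 419.7 -252.7  133.7] yawY 98.92 z [-0.004  0.002 -1.   ] q [ 0.12  0.32  0.36  2.1  -0.16  0.76  2.3 ] F [ 0.1  0.6 -1.8] w 55.3 g 42.8
shift [ -0.7  -3.7 -95.7]
```

Emit:
servo_tool([
  [0, 0, 0, 0, -1, -20, 1],
  [0, 0, 0, 0, -1, -40, 1],
  [0, 0, 0, 0, -1, -60, 1],
  [0, 0, 0, 0, -1, -75, 1],
  [0, 0, 0, 0, -1, -85, 1],
])

```text
clock: 10.48
tcp_pos: [0.421, -0.255, 0.0505]
orientation: [0.243, -3.132, -0.001]
contact_force: [-0.1, 0.5, -1.0]
grip_width: 0.0553
gripper_force: 42.8
```

Emit:
servo_tool([
  [0, 0, 0, 0, 0, -6, 1],
  [0, 0, 0, 0, 0, -11, 1],
  [0, 0, 0, 0, 0, -11, 1],
])

```text
clock: 10.73
tcp_pos: [0.4205, -0.2559, 0.0401]
orientation: [0.241, -3.132, -0.0]
contact_force: [0.0, 0.8, -0.6]
grip_width: 0.0551
gripper_force: 42.8
```

```bash
python3 s.py 419 -256.4 38
```

```text
t 10.73 tcp [ 420.5 -255.9   40.1] yawY 98.79 z [-0.  0. -1.] q [ 0.19  0.48  0.29  2.15 -0.26  0.54  2.39] F [ 0.   0.8 -0.6] w 55.1 g 42.8
shift [-1.5 -0.5 -2.1]
```

Emit:
servo_tool([
  [0, 0, 0, -1, 0, -1.5, 1],
  [0, 0, 0, -1, 0, -3, 1],
  [0, 0, 0, -1, 0, -3, 1],
])

```text
clock: 10.98
tcp_pos: [0.4201, -0.2563, 0.0395]
orientation: [-0.24, 3.13, 0.0]
contact_force: [-4.6, 3.8, 18.5]
grip_width: 0.0553
gripper_force: 44.5
```

Emit:
servo_tool([
  [0, 0, 0, 0, 0, 0, 0.5],
  [0, 0, 0, 0, 0, 1, 0],
  [0, 0, 0, 0, 0, 2, 0],
  [0, 0, 0, 0, 0, 2, 0],
  [0, 0, 0, 0, 0, 2, 0],
])

```text
clock: 11.4
tcp_pos: [0.4193, -0.2562, 0.0396]
orientation: [-0.24, 3.132, -0.0]
contact_force: [0.5, -0.1, -0.2]
grip_width: 0.0854
gripper_force: 0.0
```

Emit:
servo_tool([
  [0, 0, 0, 0, 0, 15, 0],
  [0, 0, 0, 0, 0, 45, 0],
  [0, 0, 0, 0, 0, 80, 0],
  [0, 0, 0, 0, 0, 115, 0],
  [0, 0, 0, 0, 0, 150, 0],
])

```text
clock: 11.82
tcp_pos: [0.4185, -0.2561, 0.1907]
orientation: [0.239, -3.131, -0.0]
contact_force: [0.6, -0.0, -0.7]
grip_width: 0.0853
gripper_force: 0.0
```

```bash
python3 s.py 623 86.6 31
```

```text
t 11.82 tcp [ 418.5 -256.1  190.7] yawY 98.74 z [-0.001  0.    -1.   ] q [ 0.08  0.23  0.39  2.05 -0.11  0.88  2.26] F [ 0.6 -0.  -0.7] w 85.3 g 0.0
shift [ 204.5  342.7 -159.7]
```

Emit:
servo_tool([
  [0, 0, -2, 10, 17, 0, 0],
  [0, 0, -4, 30, 50, 0, 0],
  [0, 0, -6, 50, 84, 0, 0],
  [0, 0, -9, 70, 117, 0, 0],
  [0, 0, -12, 90, 151, 0, 0],
])

```text
clock: 12.23
tcp_pos: [0.5097, -0.1037, 0.1895]
orientation: [0.094, 3.14, 0.0]
contact_force: [-0.1, -0.8, -1.0]
grip_width: 0.0847
gripper_force: 0.0
```

Emit:
servo_tool([
  [0, 0, -3, 20, 33, 0, 0],
  [0, 0, -6, 40, 67, 0, 0],
  [0, 0, -9, 60, 100, 0, 0],
  [0, 0, -12, 80, 134, 0, 0],
  [0, 0, -14, 100, 167, 0, 0],
])

```text
clock: 12.65
tcp_pos: [0.6096, 0.0639, 0.1891]
orientation: [-0.474, -3.105, 0.0]
contact_force: [-0.0, 0.5, 0.3]
grip_width: 0.0852
gripper_force: 0.0
```

Emit:
servo_tool([
  [0, 0, 0, 10, 17, 0, 0],
  [0, 0, 0, 14, 24, 0, 0],
  [0, 0, 0, 14, 24, -20, 0],
  [0, 0, 0, 14, 24, -50, 0],
  [0, 0, 0, 14, 24, -80, 0],
])

```text
clock: 13.07
tcp_pos: [0.6236, 0.0848, 0.1091]
orientation: [0.472, 3.104, 0.0]
contact_force: [0.1, 0.0, 0.1]
grip_width: 0.0851
gripper_force: 0.0
```

Emit:
servo_tool([
  [0, 0, 0, 0, 0, 0, 0],
  [0, 0, 0, 0, 0, 0, 0],
])

```text
clock: 13.23
tcp_pos: [0.6216, 0.0845, 0.1082]
orientation: [-0.472, -3.102, 0.003]
contact_force: [-0.0, -0.3, 0.7]
grip_width: 0.0852
gripper_force: 0.0
```

Run:
```python
from s import *
st(623,86.6,31)
im,d=shot('side','s3'); cv2.imwrite('pics/s3c.png',cv2.resize(im[120:320,220:480],None,fx=3,fy=3))
```

```text
t 13.23 tcp [621.6  84.5 108.2] yawY 72.69 z [-0.004 -0.001 -1.   ] q [-0.45  0.55  0.29  1.79 -0.2   0.83  1.21] F [-0.  -0.3  0.7] w 85.2 g 0.0
shift [  1.4   2.1 -77.2]
```

View pics/s3c.png

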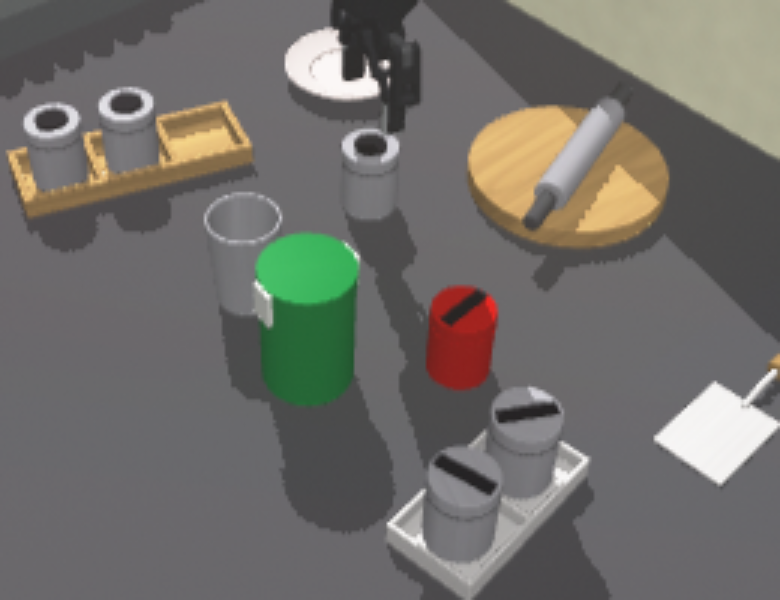

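Both bar tins are upright in the tray (crop 463,505 and 525,440). The far rack nest is empty (205,140) and the gripper is above round_c (370,172).

Emit:
servo_tool([
  [0, 0, 0, 0, 1, -20, 0],
  [0, 0, 0, 0, 1, -40, 0],
  [0, 0, 0, 0, 1, -60, 0],
  [0, 0, 0, 0, 1, -77, 0],
  [0, 0, 0, 0, 1, -77, 0],
])

```text
clock: 13.7
tcp_pos: [0.6224, 0.0865, 0.0316]
orientation: [-0.471, -3.104, 0.001]
contact_force: [-0.6, 0.1, -0.1]
grip_width: 0.0854
gripper_force: 0.0
```

Emit:
servo_tool([
  [0, 0, 0, 0, 0, 0, 0.3],
  [0, 0, 0, 0, 0, 0, 0.6],
  [0, 0, 0, 0, 0, 0, 1],
  [0, 0, 0, 0, 0, 0, 1],
  [0, 0, 0, 0, 0, 0, 1],
])

```text
clock: 14.12
tcp_pos: [0.6249, 0.0868, 0.0348]
orientation: [0.471, 3.102, 0.002]
contact_force: [-1.2, 0.1, 6.2]
grip_width: 0.0551
gripper_force: 42.6
```

Emit:
servo_tool([
  [0, 0, 0, 0, 0, 15, 1],
  [0, 0, 0, 0, 0, 45, 1],
  [0, 0, 0, 0, 0, 80, 1],
  [0, 0, 0, 0, 0, 95, 1],
  [0, 0, 0, 0, 0, 95, 1],
])

```text
clock: 14.53
tcp_pos: [0.6264, 0.0872, 0.1329]
orientation: [0.47, 3.098, 0.006]
contact_force: [0.0, 0.4, -1.3]
grip_width: 0.0549
gripper_force: 42.9
```

```bash
python3 s.py 545 262.6 38
```

```text
t 14.53 tcp [626.4  87.2 132.9] yawY 72.74 z [ 0.009  0.002 -1.   ] q [-0.46  0.52  0.3   1.77 -0.19  0.87  1.2 ] F [ 0.   0.4 -1.3] w 54.9 g 42.9
shift [-81.4 175.4 -94.9]
```

Emit:
servo_tool([
  [0, 0, 0, -6, 14, 5, 1],
  [0, 0, 0, -20, 44, 5, 1],
  [0, 0, 0, -36, 79, 5, 1],
  [0, 0, 0, -52, 114, 5, 1],
  [0, 0, 0, -66, 146, 5, 1],
])

```text
clock: 14.95
tcp_pos: [0.5554, 0.2348, 0.132]
orientation: [-0.47, -3.105, -0.0]
contact_force: [-0.2, 0.8, -1.4]
grip_width: 0.0552
gripper_force: 42.9
```

Emit:
servo_tool([
  [0, 0, 0, -9, 20, 0, 1],
  [0, 0, 0, -13, 29, 0, 1],
  [0, 0, 0, -13, 29, -15, 1],
  [0, 0, 0, -13, 29, -30, 1],
  [0, 0, 0, -13, 29, -45, 1],
])

```text
clock: 15.37
tcp_pos: [0.5444, 0.2611, 0.0869]
orientation: [0.471, 3.105, -0.0]
contact_force: [0.1, 0.1, -1.9]
grip_width: 0.0549
gripper_force: 42.9
```

Emit:
servo_tool([
  [0, 0, 0, 0, 0, 0, 1],
  [0, 0, 0, 0, 0, 0, 1],
  [0, 0, 0, 0, 0, 0, 1],
])

```text
clock: 15.62
tcp_pos: [0.5448, 0.2613, 0.0879]
orientation: [0.472, 3.105, 0.0]
contact_force: [0.1, 0.6, -1.4]
grip_width: 0.0553
gripper_force: 42.9
```

```bash
python3 s.py 545 262.6 39
```

```text
t 15.62 tcp [544.8 261.3  87.9] yawY 72.7 z [ 0.001  0.    -1.   ] q [-0.75  0.54  0.26  1.86 -0.19  0.76  0.89] F [ 0.1  0.6 -1.4] w 55.3 g 42.9
shift [  0.2   1.3 -48.9]
```

Emit:
servo_tool([
  [0, 0, 0, 0, 1, -15, 1],
  [0, 0, 0, 0, 1, -30, 1],
  [0, 0, 0, 0, 1, -42, 1],
  [0, 0, 0, 0, 1, -49, 1],
  [0, 0, 0, 0, 1, -49, 1],
])

```text
clock: 16.03
tcp_pos: [0.5452, 0.2629, 0.0394]
orientation: [0.472, 3.105, 0.002]
contact_force: [-0.5, -0.1, 2.1]
grip_width: 0.0553
gripper_force: 45.4
```

Emit:
servo_tool([
  [0, 0, 0, 0, 0, -1.5, 1],
  [0, 0, 0, 0, 0, -2, 1],
  [0, 0, 0, 0, 0, -2, 1],
])

```text
clock: 16.28
tcp_pos: [0.5452, 0.263, 0.0393]
orientation: [0.472, 3.105, 0.003]
contact_force: [-6.7, -3.0, 19.1]
grip_width: 0.055
gripper_force: 47.3
```

```bash
python3 s.py 545 262.6 39
```

```text
t 16.28 tcp [545.2 263.   39.3] yawY 72.72 z [ 0.001  0.002 -1.   ] q [-0.73  0.61  0.24  1.88 -0.22  0.67  0.91] F [-6.7 -3.  19.1] w 55.0 g 47.3
shift [-0.2 -0.4 -0.3]
```

Contact with the nest floor. Releasing and retreating.

Emit:
servo_tool([
  [0, 0, 0, 0, 0, 1, 0.5],
  [0, 0, 0, 0, 0, 2, 0],
  [0, 0, 0, 0, 0, 2, 0],
  [0, 0, 0, 0, 0, 2, 0],
  [0, 0, 0, 0, 0, 2, 0],
])

```text
clock: 16.7
tcp_pos: [0.5442, 0.2629, 0.0383]
orientation: [0.471, 3.106, 0.0]
contact_force: [-0.1, -0.3, -0.9]
grip_width: 0.0856
gripper_force: 0.0
```

Emit:
servo_tool([
  [0, 0, 0, 0, 0, 15, 0],
  [0, 0, 0, 0, 0, 45, 0],
  [0, 0, 0, 0, 0, 80, 0],
  [0, 0, 0, 0, 0, 115, 0],
  [0, 0, 0, 0, 0, 150, 0],
])

```text
clock: 17.12
tcp_pos: [0.5438, 0.2626, 0.1895]
orientation: [-0.471, -3.106, 0.001]
contact_force: [0.6, -0.6, 0.3]
grip_width: 0.0854
gripper_force: 0.0
```

Emit:
servo_tool([
  [0, 0, 0, -20, 25, 0, 0],
  [0, 0, 0, -45, 50, 0, 0],
  [0, 0, 0, -70, 75, 0, 0],
  [0, 0, 0, -95, 100, 0, 0],
  [0, 0, 0, -120, 125, 0, 0],
])

```text
clock: 17.53
tcp_pos: [0.4228, 0.3888, 0.1883]
orientation: [-0.471, -3.106, -0.0]
contact_force: [1.2, 0.2, -0.2]
grip_width: 0.0857
gripper_force: 0.0
```

Emit:
servo_tool([
  [0, 0, 0, -25, 25, 0, 0],
  [0, 0, 0, -50, 50, 0, 0],
  [0, 0, 0, -75, 75, 0, 0],
  [0, 0, 0, -100, 100, 0, 0],
  [0, 0, 0, -125, 125, 0, 0],
])

```text
clock: 17.95
tcp_pos: [0.2977, 0.5138, 0.1882]
orientation: [0.471, 3.106, -0.0]
contact_force: [0.4, 0.3, 0.0]
grip_width: 0.0852
gripper_force: 0.0
```

Run:
```python
from s import *
st()
im,d=shot('top','top2'); cv2.imwrite('pics/c2.png',cv2.resize(im[85:290,190:462],None,fx=2.9,fy=2.9))
v,u=np.mgrid[0:400,0:640]
f,cx,cy,T=cam('top'); P=np.stack([(u-cx)/f*d,-(v-cy)/f*d,-d,np.ones_like(d)],-1)@T.T
_,d2=0,0
for n,t in dict(r2=(.545,.2626),r1=(.4724,.285),r0=(.3998,.3074),t1=(.494,-.2446),t0=(.419,-.2564),can=(.4361,-.0507),redbar=(.5407,-.1278)).items():
    m=(np.hypot(P[...,0]-t[0],P[...,1]-t[1])<.045)&(P[...,2]>.055)
    nn,lab,stt,_c=cv2.connectedComponentsWithStats(m.astype(np.uint8)); k=1+np.argmax(stt[1:,4]); m=lab==k
    p=P[m]; zt=np.percentile(p[:,2],50); p=p[abs(p[:,2]-zt)<.01]
    c,rr=cv2.minEnclosingCircle(p[:,:2].astype(np.float32))
    print(n,np.round(c,4),round(rr,4),'err',((np.array(c)-t)*1000).round(1),'z',p[:,2].round(3).mean().round(4))
```

```text
t 17.95 tcp [297.7 513.8 188.2] yawY 72.76 z [-0. -0. -1.] q [-1.31  0.39  0.2   1.81 -0.09  0.95  0.2 ] F [0.4 0.3 0. ] w 85.2 g 0.0
r2 [0.5438 0.2643] 0.0286 err [-1.2  1.7] z 0.0784
r1 [0.4741 0.2843] 0.0278 err [ 1.7 -0.7] z 0.0781
r0 [0.4028 0.3076] 0.028 err [3.  0.2] z 0.0781
t1 [ 0.4948 -0.2436] 0.0284 err [0.8 1. ] z 0.0777
t0 [ 0.4181 -0.2548] 0.0281 err [-0.9  1.6] z 0.0777
can [ 0.4364 -0.0481] 0.0443 err [0.3 2.6] z 0.1254
redbar [ 0.5412 -0.1276] 0.0282 err [0.5 0.2] z 0.0721
```

View pics/c2.png

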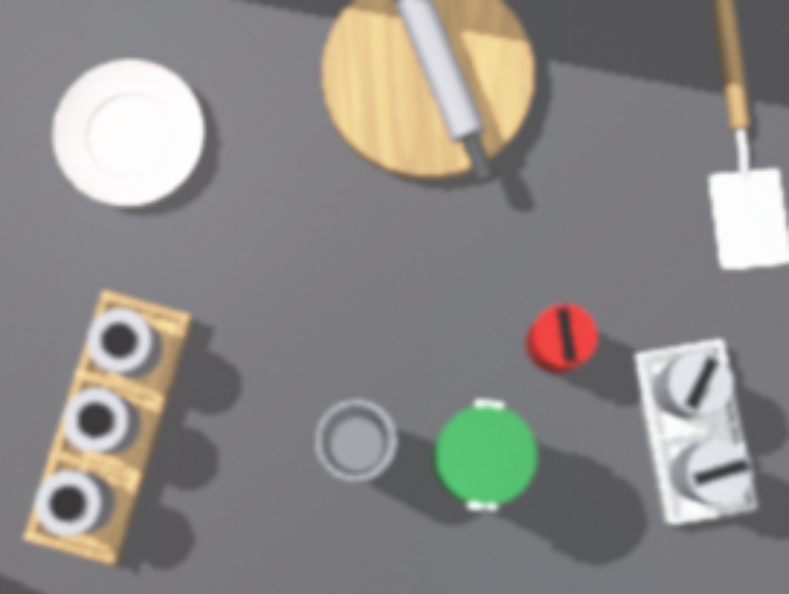

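The three round tins are in the rack (crop 120,340; 95,420; 68,503) and the two bar tins in the tray (700,385; 717,472). All are within about 3 mm of their nest centres at seated height, and nothing else has moved.

```bash
python3 -c "
from bench import r
print(r.hand_in())"
```

```text
the job is handed in; nothing more can be done
None
```

The job is handed in: the last camera check showed the three round-tagged tins seated in the rack and the two bar-tagged tins in the tray, with nothing knocked over or visibly moved; the hand-in gave no verdict.

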